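# Lap a heat sink's base and hold it over its power module

### The arm

A 6-joint arm with a two-finger parallel gripper is mounted at the origin on a cart in front of the work surface, level with it; the furniture and walls round the work are solid. World frame = base frame: x ahead of the robot, y to its left, z up, the work surface at z = 0. Lengths are in m, angles in degrees, forces in N, time in s.
With the tool pointing down it reaches from about 0.325 to 0.9 m from the base axis. Payload 6.1 kg.
Tool frame: the origin (TCP) lies at the very end of the fingers, on their centre line; the grasp point (between the pads) lies 19 mm behind it (r.grip_depth is the distance from the TCP to the grasp point, in m); z points along the fingers, y is the line along which they close (so a half turn about z gives the same grasp; the last joint's range is limited). The gripper opens to 85 mm and grips with 20 to 120 N. Pads are 22 mm wide; open, the fingers measure 114 mm over their backs; the gripper's body (76 mm by 85 mm) begins 54 mm behind the grasp point. The pads swing forward as they close: fully open they stand 13 mm farther back than shut.
Start: joints at [65.77, 12.628, 87.462, -0, 79.91, -7.225], TCP at [0.183, 0.598, 0.231] pointing down, gripper open.
Joint ranges: [-170.65, 170.65], [-52.31, 119.04], [5.05, 147.46], [-71.25, 251.25], [11.57, 151.72], [-153.62, 153.62]. Speed limits (degrees/s): [147.25, 147.25, 172.46, 180, 180, 180].

### API

Orientations are given as a 3x3 rotation matrix whose columns are the frame's x, y, z axes.
In Python, from rig import r gives the robot as it stands.
- The arm moves only by the tool drive_tool, never from a script. Its argument "rows" is a list of rows, each an object of numbers: "hand": the finger opening in m, from 0 to 0.0854; "tx", "ty", "tz": the shift along the tool's x, y, z in m; "turn": the turn about the tool's z in rad. A call has 1 to 20 rows; each row is the pose to reach, as a shift and turn from the pose commanded when the call began, along the tool's axes at that moment; what a row does not reach only later rows make up. A row lasts 1/8 s, in which the tool goes at most 62.5 mm and 10.7 degrees, less where a joint would pass 70% of its speed; a pose out of reach is approached as far as the arm can. A call with a gripper value outside its range is refused whole. The fingers move at their own pace and stop on an object; "force" is the grip in N (left out, the last holds). Time passes only in rows, so rows that repeat a pose let the fingers close. It gives the time, the measured TCP pose, the force, the opening and the grip force at its end, in the units of the state.
- r.get_obs(): the state, without advancing time (a new reading comes with each control period).
- r.get_image(name): name is "side" or "top"; returns a dict with "color" (400x640x3 uint8, blue, green, red), "fx", "fy", "cx", "cy" (pixels), "rvec" (rotation vector, rad) and "tvec" (3), from world to camera coordinates, as OpenCV has them. Camera axes: x right, y down, z forward; pixel columns grow to the right and rows downward; lengths in m; the calibration is good to about 2 mm. A picture is of the moment at which its call begins. There is no depth.
- r.hand_in(): hands the job in; it is judged then, once.
The state is a dict: "clock": time; "q": joint angles; "qvel": joint speeds; "joint_efforts": joint torques, N m; "tcp_pos": TCP position; "ee_rot": TCP orientation; "ft_force": force on the tool from outside, world axes, zero at the start; "wrist_torque": the same for the moment, N m; "width": finger opening in m; "grip_force": force on a finger pad.
Only numpy, scipy, OpenCV 4.12 (cv2) and the standard library are available. Lean on these libraries where they do the work, as an engineer would, in place of code of your own. Each camera call takes 0.05 s, during which the arm holds its last target. There are 200 camera calls.

### The job

Pick up the finned heat sink and dress its base on the lapping plate: press it flat on the abrasive sheet near the clamp bar and, keeping a steady push of about 10 N, draw it in one slow stroke down to the free end of the sheet. Then lift it over the things in between and hold it over the power module in the open chassis, level, its three holes centred over the three studs, with about 10 mm of air between the base and the stud tips, so that I can slip the thermal pad in. Touch nothing in the chassis, leave the other things where they are, and finish still holding the heat sink there, motionless.

Things in the scene. Friction and masses are not known exactly. Their poses are not given: they have to be found in the camera images.
- heat_sink: Heat sink, bare aluminium, loose, 0.15-0.31 kg: base 108 x 50 x 8 mm and seven lengthwise fins, 38 mm tall in all. Origin: centre of the underside; x along its length towards the end with two holes, z up. The fins fill the middle 58 mm of the length and the 50 mm width: grip across the outer fins, 8 to 38 mm above the underside. 12 mm holes in the ears.
- hole_a (a point): Centre of a hole at the underside of the heat sink, at x +42, y +13.5 mm in its frame. Belongs over stud_a.
- hole_b (a point): The other hole of the two-hole end, at x +42, y -13.5 mm. Belongs over stud_b.
- hole_c (a point): The single hole at the other end, at x -42, y 0 mm. Belongs over stud_c.
- lap_mat: Lapping plate's mat, black sponge rubber 256 x 156 x 12 mm, fixed. Origin: centre of the underside; x along its length, away from the robot, to the clamp bar; y across. On it a ground steel plate 240 x 140 x 10 mm with a dark abrasive sheet, 134 mm wide, open from x -117 (free end) to +101 mm. The heat sink fits on the sheet crosswise or lengthwise.
- sheet_mid (a point): Point on top of the abrasive sheet straight above the mat's origin, 23 mm above the mat's underside; sinks with the plate.
- clamp_bar (a point): Middle of the top of the steel bar that clamps the far end of the sheet, at mat x +109 mm: 16 mm wide, across the whole plate, 7 mm higher than the sheet; two screws on it, at y -52 and +52 mm, stand 15 mm above the sheet.
- lap_plate (a joint): How far the plate is pressed straight down into its soft mat, m: 0 unloaded, about 1 mm for each 3 N, 0.008 at the stop.
- chassis: Open chassis of a power supply, fixed: aluminium tray 180 mm (x) by 230 mm (y), walls 32 mm high. Origin: centre of the underside; z up, x away from the robot, y to its left. Two capacitors, 27 mm thick, tops at 46 mm, stand at x -54 and -18, y -89 mm; a transformer, top at 48 mm, about 50 mm square, at x +50, y -72 mm. All else stays below 35 mm.
- module_top (a point): Centre of the power module's metal top, at chassis x -35, y 0 mm, 22 mm above its underside; a black block 44 x 56 mm among three studs. The heat sink belongs over it with its length along the chassis y, two-hole end to +y.
- stud_a (a point): Tip of a 4 mm threaded stud, 34 mm above the chassis underside, at chassis x -48.5, y +42 mm.
- stud_b (a point): Tip of the second stud of the pair, same height, at x -21.5, y +42 mm.
- stud_c (a point): Tip of the single stud, same height, at x -35, y -42 mm.
- spool: Spool of solder standing on its flange, 57 mm across, 40 mm tall, between plate and chassis; loose. Origin: centre of its underside. Leave alone.
- cutter: Side cutter lying flat, 140 x 49 x 12 mm; loose. Origin: centre of its underside. Leave alone.
- driver: Screwdriver lying flat, 174 mm long; loose. Origin: centre of its underside. Leave alone.
Mind the look-alikes: they are no part of the job. Of the things that look like the heat_sink, the largest one is meant.

How it is judged (in metres and radians):
On the way, in this order (a step that is already met when the one before it is completed fails the run):
1. The held heat sink is pressed flat (4 to 25 N) on the sheet in the clamp bar's half, its centre 20 mm or more beyond the middle (contact force between heat_sink and lap_mat between 4 and 25 N and y of heat_sink in the frame of lap_mat between -0.045 and 0.045 m and angle between heat_sink's own z axis and vertical below 0.07 rad and contact force between heat_sink and the fingers above 2 N and x of heat_sink in the frame of lap_mat between 0.02 and 0.09 m), for 0.2 s.
2. Drawn towards the free end, still pressed 4 to 25 N: the centre crosses the last 20 mm before the sheet's middle (contact force between heat_sink and lap_mat between 4 and 25 N and y of heat_sink in the frame of lap_mat between -0.045 and 0.045 m and angle between heat_sink's own z axis and vertical below 0.07 rad and contact force between heat_sink and the fingers above 2 N and x of heat_sink in the frame of lap_mat between 0 and 0.02 m), for 0.1 s.
3. Still pressed 4 to 25 N: the centre crosses the first 30 mm past the middle (contact force between heat_sink and lap_mat between 4 and 25 N and y of heat_sink in the frame of lap_mat between -0.045 and 0.045 m and angle between heat_sink's own z axis and vertical below 0.07 rad and contact force between heat_sink and the fingers above 2 N and x of heat_sink in the frame of lap_mat between -0.03 and 0 m), for 0.1 s.
4. Still pressed 4 to 25 N at the free end, the centre 35 mm or more past the middle (contact force between heat_sink and lap_mat between 4 and 25 N and y of heat_sink in the frame of lap_mat between -0.045 and 0.045 m and angle between heat_sink's own z axis and vertical below 0.07 rad and contact force between heat_sink and the fingers above 2 N and x of heat_sink in the frame of lap_mat between -0.11 and -0.035 m), for 0.1 s.
At the end, for the whole second after the job is handed in: The heat sink hangs still in the gripper over the power module: each hole's centre within 5 mm (horizontally) of its own stud's axis, base level within 4 degrees and 3 to 17 mm above the stud tips, nothing of the heat sink or the robot touching the chassis (horizontal distance between hole_a and stud_a below 0.005 m and horizontal distance between hole_b and stud_b below 0.005 m and horizontal distance between hole_c and stud_c below 0.005 m and z of heat_sink in the frame of chassis between 0.037 and 0.051 m and angle between heat_sink's own z axis and vertical below 0.07 rad and linear speed of heat_sink below 0.02 m/s and angular speed of heat_sink below 0.1 rad/s and contact force between heat_sink and the fingers above 2 N and contact force between each of heat_sink, the arm, the fingers and chassis below 0.05 N); the arm keeps its last pose, push and grip.
It fails at once if The heat sink is pressed on the plate with more than 40 N (contact force between heat_sink and lap_mat above 40 N).
It fails at once if The heat sink or the robot touches the chassis or anything in it (contact force between any of heat_sink, the fingers, the arm and chassis above 0.5 N).
It fails at once if The spool, the side cutter or the screwdriver is moved by more than 15 mm (distance of any of spool, cutter, driver from where it was at the start of the episode above 0.015 m).
It also fails if it takes over 51 s, if anything falls off the work surface, if the arm or the gripper's body presses on something with over 40 N, if the wrist force passes 120 N, or if a joint passes its speed limit or range.

## Working session

There is one attempt and no reset: what is moved stays moved. The work goes in short steps, Python scripts to look and compute and a tool call to move; the robot and the scene stay as the last step left them, time stands still between calls to the robot, and variables do not carry over. Pictures are saved under pics/ and viewed, at most 10 in all, crops included, and the job is handed in when it is done.

Besides the shell and the picture viewer there is one more tool, called after ">>>" by a JSON object that holds its "op" and its "data". drive_tool: Moves the arm, as the interface text tells. Its arguments: {"type":"object","properties":{"rows":{"type":"array"},"force":{"type":"number"}},"required":["rows"]}

```bash
mkdir -p pics
cat > h.py <<'E'
import numpy as np, cv2
from rig import r
def snap(n):
    im=r.get_image(n); return im
def proj(im,P):
    K=np.array([[im['fx'],0,im['cx']],[0,im['fy'],im['cy']],[0,0,1.]])
    return cv2.projectPoints(np.atleast_2d(np.array(P,float)),np.array(im['rvec'],float),np.array(im['tvec'],float),K,None)[0][:,0]
def ray(im,uv,z):
    R=cv2.Rodrigues(np.array(im['rvec'],float))[0]; t=np.array(im['tvec'],float).ravel()
    uv=np.atleast_2d(np.array(uv,float)); d=np.c_[(uv[:,0]-im['cx'])/im['fx'],(uv[:,1]-im['cy'])/im['fy'],np.ones(len(uv))]@R
    c=-R.T@t
    return c+d*((z-c[2])/d[:,2])[:,None]
E
python3 - <<'E'
from h import *
import pickle
for n in('top','side'):
    im=snap(n); cv2.imwrite(f'pics/{n}0.png',im['color']); pickle.dump(im,open(f'{n}0.pkl','wb'))
    print(n,im['fx'],cv2.Rodrigues(np.array(im['rvec'],float))[0].round(2).tolist(),(-cv2.Rodrigues(np.array(im['rvec'],float))[0].T@np.array(im['tvec']).ravel()).round(3))
o=r.get_obs(); print(o['clock'],o['tcp_pos'],o['ee_rot'],o['ft_force'],o['width'])
E
```

```text
top 408.23171063706974 [[-0.03, -1.0, -0.03], [-1.0, 0.03, -0.09], [0.09, 0.03, -1.0]] [ 0.488 -0.076  0.941]
side 403.46592004508 [[0.82, -0.57, 0.01], [-0.23, -0.35, -0.91], [0.52, 0.75, -0.42]] [ 0.091 -0.772  0.441]
0.1 [0.1825678  0.59717377 0.23028067] [[-9.56276378e-01  2.92463550e-01 -7.49201035e-04]
 [ 2.92464409e-01  9.56275031e-01 -1.62300955e-03]
 [ 2.41771110e-04 -1.77116033e-03 -9.99998402e-01]] [-0.17609087 -0.28348198  0.12165777] 0.08542087248688598
```

View pics/top0.png

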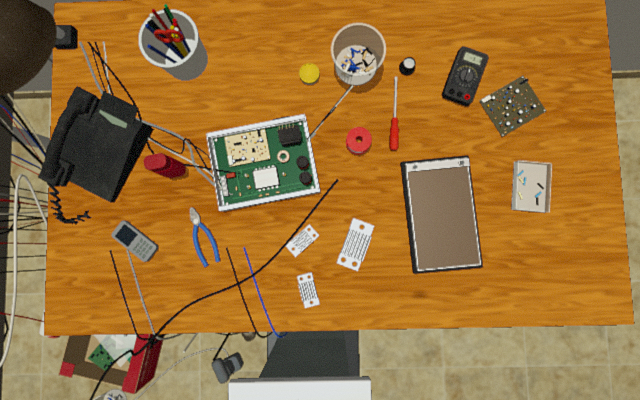

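View pics/side0.png

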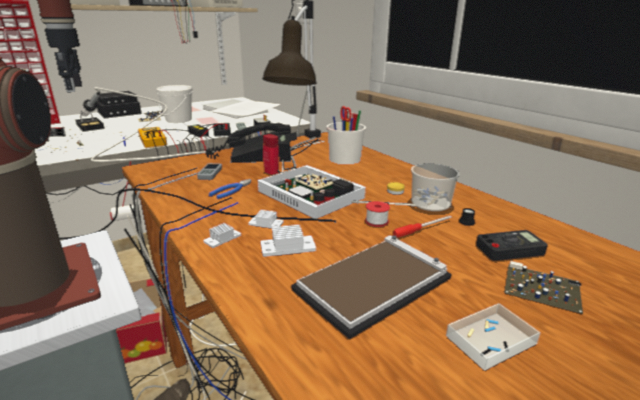

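The top view shows three finned candidates at about (356,244), (302,240) and (308,290). The one at (356,244) is clearly the largest, so it fits. The chassis is at (263,163), the mat at (442,214), the spool at (359,140), the driver at (394,115) and the cutter at (204,237). I'll confirm in one enlarged crop.

Run:
```python
import pickle,cv2,numpy as np
c=pickle.load(open('top0.pkl','rb'))['color']
a=cv2.resize(c[205:285,280:385],None,fx=4,fy=4,interpolation=cv2.INTER_CUBIC)
b=cv2.resize(c[110:215,200:325],None,fx=3,fy=3,interpolation=cv2.INTER_CUBIC)
o=np.zeros((320,800,3),np.uint8); o[:,:420]=a; o[:315,420:795]=b
cv2.imwrite('pics/crop1.png',o)
```

```text
(no output)
```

View pics/crop1.png

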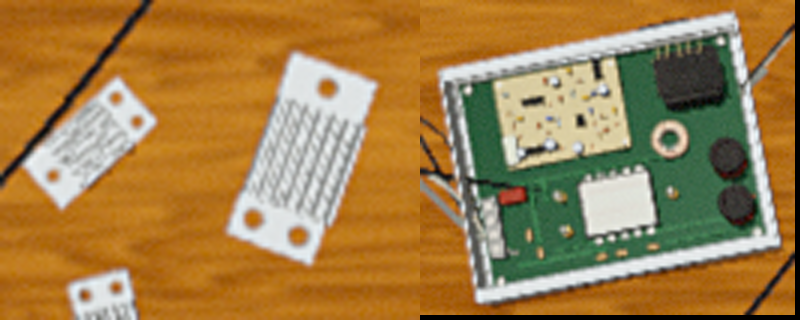

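The crop confirms it: the largest sink is at (356,244), with its single hole at the far end (361.8,227) and its two holes at the near end (343,260) and (354.5,264). In the chassis, the white module is at about (266,178) with the stud pair on its left (+y) and one stud on its right.

```bash
cat > m.py <<'E'
from h import *
import pickle,sys
def cen(im,box,mask):
    x0,y0,x1,y1=box; m=mask.astype(np.uint8).copy(); k=np.zeros_like(m);k[y0:y1,x0:x1]=1; m*=k
    n,l,s,c=cv2.connectedComponentsWithStats(m); i=1+np.argmax(s[1:,4])
    return l==i
E
python3 - <<'E'
from m import *
im=pickle.load(open('top0.pkl','rb')); c=im['color']; hsv=cv2.cvtColor(c,cv2.COLOR_BGR2HSV)
H,S,V=[hsv[...,i].astype(int) for i in range(3)]
def rect(m):
    cs=cv2.findContours(m.astype(np.uint8),cv2.RETR_EXTERNAL,cv2.CHAIN_APPROX_NONE)[0]; k=max(cs,key=len)
    return cv2.minAreaRect(k)
# sink
m=cen(im,(325,205,385,285),(S<80)&(V>110)); m=cv2.morphologyEx(m.astype(np.uint8),cv2.MORPH_CLOSE,np.ones((3,3)))
q=rect(m);print('sink',q,m.sum());p=ray(im,cv2.boxPoints(q),0.008);print(p.round(4).tolist(),np.linalg.norm(np.diff(p,axis=0),axis=1))
# holes: wood inside: weight saturation
for u,v in((361.75,227),(343.25,259.75),(354.5,264)):
    y,x=np.mgrid[int(v)-3:int(v)+5,int(u)-3:int(u)+5]; d=(x-u)**2+(y-v)**2<12; w=np.clip(S[y,x]-50,0,None)*d
    uv=((x*w).sum()/w.sum(),(y*w).sum()/w.sum()); print('hole',np.round(uv,2),ray(im,uv,0.006).round(4))
# sheet & dark mat
ms=cen(im,(395,150,490,280),(S<120)&(V>50)&(V<150)&(H<25)); q=rect(ms); print('sheet',q); p=ray(im,cv2.boxPoints(q),0.023);print(p.round(4).tolist(),np.linalg.norm(np.diff(p,axis=0),axis=1))
mb=cen(im,(395,150,490,280),((S<120)|(V<60))); q=rect(mb); print('mat',q); p=ray(im,cv2.boxPoints(q),0.012);print(p.round(4).tolist(),np.linalg.norm(np.diff(p,axis=0),axis=1))
# chassis
mc=cen(im,(200,105,330,220),(S<60)&(V>120));q=rect(mc); print('ch',q); p=ray(im,cv2.boxPoints(q),0.032);print(p.round(4).tolist(),np.linalg.norm(np.diff(p,axis=0),axis=1))
mm=cen(im,(250,160,285,195),(S<60)&(V>170));q=rect(mm); print('mod',q); p=ray(im,cv2.boxPoints(q),0.022);print(p.mean(0).round(4),np.linalg.norm(np.diff(p,axis=0),axis=1))
for u,v in((200+140/3,110+197/3),(200+147/3,110+231/3),(200+252/3,110+194/3)): print('stud',u,v,ray(im,(u,v),0.034).round(4))
E
```

```text
sink ((355.48046875, 244.1243896484375), (24.396921157836914, 49.09016036987305), 20.22486114501953) 1114
[[0.4092, -0.0899, 0.008], [0.5119, -0.1316, 0.008], [0.4914, -0.1827, 0.008], [0.3892, -0.1408, 0.008]] [0.11089149 0.0551383  0.11053017]
hole [361.33 226.54] [[ 0.4895 -0.1509  0.006 ]]
hole [342.8  259.29] [[ 0.4168 -0.1065  0.006 ]]
hole [354.05 263.48] [[ 0.4068 -0.1316  0.006 ]]
sheet ((443.09002685546875, 217.592041015625), (99.8347396850586, 65.44244384765625), 83.51692199707031)
[[0.61, -0.252, 0.023], [0.6224, -0.398, 0.023], [0.4016, -0.4097, 0.023], [0.3889, -0.2668, 0.023]] [0.1465559  0.22109997 0.14342538]
mat ((441.0374450683594, 214.39735412597656), (113.40332794189453, 69.46218872070312), 83.45370483398438)
[[0.6341, -0.244, 0.012], [0.6475, -0.4012, 0.012], [0.3934, -0.415, 0.012], [0.3795, -0.2616, 0.012]] [0.15780202 0.25453694 0.15397435]
ch ((266.0401611328125, 160.9921875), (79.78352355957031, 112.64036560058594), 78.9964599609375)
[[0.7124, 0.2035, 0.032], [0.7539, -0.0501, 0.032], [0.574, -0.0796, 0.032], [0.5327, 0.1694, 0.032]] [0.25698864 0.18231509 0.25240177]
mod ((265.26922607421875, 176.34617614746094), (19.611614227294922, 22.749473571777344), 78.69007110595703)
[0.6089 0.0643 0.022 ] [0.05194786 0.04506349 0.05171903]
stud 246.66666666666666 175.66666666666669 [[0.6101 0.1044 0.034 ]]
stud 249.0 187.0 [[0.5843 0.0994 0.034 ]]
stud 284.0 174.66666666666669 [[0.6099 0.0202 0.034 ]]
```

```bash
cat > go.py <<'E'
from h import *
def go(p,yaw_y):  # target TCP world pos, world yaw (deg) of tool y axis
    o=r.get_obs(); R=np.array(o['ee_rot']); d=R.T@(np.array(p)-o['tcp_pos'])
    cur=np.degrees(np.arctan2(R[1,1],R[0,1])); t=-((yaw_y-cur+90)%180-90)
    print('shift',d.round(4),'turn',round(np.radians(t),4),'deg',round(t,1),'clock',o['clock'],'q',np.round(o['q'],1))
E
python3 -c "
from go import *
go((.4507,-.135,.13),67.7);go((.4507,-.135,.006),67.7)"
```

```text
shift [-0.4706 -0.6216  0.1013] turn 0.0924 deg 5.3 clock 0.1 q [65.8 12.7 87.5  0.  79.9 -7.2]
shift [-0.4706 -0.6213  0.2253] turn 0.0924 deg 5.3 clock 0.1 q [65.8 12.7 87.5  0.  79.9 -7.2]
```

>>> {"op": "drive_tool", "data": {"rows": [{"tx": -0.471, "ty": -0.6215, "tz": 0.1, "turn": 0.092, "hand": 0.085}, {"tx": -0.471, "ty": -0.6215, "tz": 0.1, "turn": 0.092, "hand": 0.085}, {"tx": -0.471, "ty": -0.6215, "tz": 0.1, "turn": 0.092, "hand": 0.085}, {"tx": -0.471, "ty": -0.6215, "tz": 0.1, "turn": 0.092, "hand": 0.085}, {"tx": -0.471, "ty": -0.6215, "tz": 0.1, "turn": 0.092, "hand": 0.085}, {"tx": -0.471, "ty": -0.6215, "tz": 0.1, "turn": 0.092, "hand": 0.085}, {"tx": -0.471, "ty": -0.6215, "tz": 0.1, "turn": 0.092, "hand": 0.085}, {"tx": -0.471, "ty": -0.6215, "tz": 0.1, "turn": 0.092, "hand": 0.085}, {"tx": -0.471, "ty": -0.6215, "tz": 0.1, "turn": 0.092, "hand": 0.085}, {"tx": -0.471, "ty": -0.6215, "tz": 0.1, "turn": 0.092, "hand": 0.085}, {"tx": -0.471, "ty": -0.6215, "tz": 0.1, "turn": 0.092, "hand": 0.085}, {"tx": -0.471, "ty": -0.6215, "tz": 0.1, "turn": 0.092, "hand": 0.085}, {"tx": -0.471, "ty": -0.6215, "tz": 0.1, "turn": 0.092, "hand": 0.085}, {"tx": -0.471, "ty": -0.6215, "tz": 0.1, "turn": 0.092, "hand": 0.085}, {"tx": -0.471, "ty": -0.6215, "tz": 0.1, "turn": 0.092, "hand": 0.085}, {"tx": -0.471, "ty": -0.6215, "tz": 0.1, "turn": 0.092, "hand": 0.085}]}}

```text
clock: 2.1
tcp_pos: [0.4511, -0.1333, 0.1313]
ee_rot: [[-0.926, 0.378, -0.0], [0.378, 0.926, 0.0], [0.0, 0.0, -1.0]]
ft_force: [-0.4, 0.6, -0.0]
width: 0.0849
grip_force: 0.0
```

```bash
python3 -c "
from go import *
go((.4507,-.135,.006),67.7)
im=snap('side'); c=im['color']
P=[(.4507,-.135,.006),(.4895,-.1509,.008),(.4168,-.1065,.008),(.4068,-.1316,.008)]
for u,v in proj(im,P): cv2.circle(c,(int(u*4+2)//4,int(v)),1,(0,0,255),-1)
cv2.imwrite('pics/s1.png',cv2.resize(c[100:290,200:390],None,fx=3,fy=3,interpolation=cv2.INTER_CUBIC))"
```

```text
shift [-0.0003 -0.0018  0.1253] turn 0.0018 deg 0.1 clock 2.1 q [-26.1  -3.2 115.5   0.   67.6 -93.9]
```

View pics/s1.png

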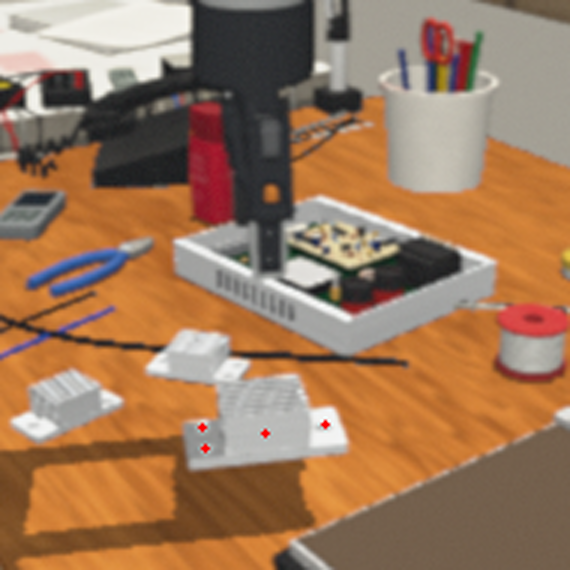

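The projected points fall on the sink's holes and base, and the gripper hovers above it. I'll descend and grip.

>>> {"op": "drive_tool", "data": {"rows": [{"ty": -0.0015, "tz": 0.05, "turn": 0.002, "hand": 0.085}, {"ty": -0.0015, "tz": 0.09, "turn": 0.002, "hand": 0.085}, {"ty": -0.0015, "tz": 0.115, "turn": 0.002, "hand": 0.085}, {"ty": -0.0015, "tz": 0.125, "turn": 0.002, "hand": 0.085}, {"ty": -0.0015, "tz": 0.125, "turn": 0.002, "hand": 0.085}, {"ty": -0.0015, "tz": 0.125, "turn": 0.002, "hand": 0.04}, {"ty": -0.0015, "tz": 0.125, "turn": 0.002, "hand": 0.04}, {"ty": -0.0015, "tz": 0.125, "turn": 0.002, "hand": 0.04}, {"ty": -0.0015, "tz": 0.125, "turn": 0.002, "hand": 0.04}, {"ty": -0.0015, "tz": 0.125, "turn": 0.002, "hand": 0.04}, {"ty": -0.0015, "tz": 0.125, "turn": 0.002, "hand": 0.04}, {"ty": -0.0015, "tz": 0.125, "turn": 0.002, "hand": 0.04}], "force": 80}}

```text
invalid input at $.rows[0]: expected keys hand, tx, ty, tz, turn
```

```bash
python3 -c "
from go import *
go((.4507,-.135,.006),67.7)
a=np.radians(3.5);X=np.array([np.cos(a),np.sin(a),0]);M=np.array([.5137,-.331,0])
go(M+.045*X+[0,0,.12],3.5)
print(r.get_obs()['joint_efforts'])"
```

```text
shift [-1.000e-04 -1.800e-03  1.254e-01] turn 0.002 deg 0.1 clock 2.15 q [-26.1  -3.2 115.5   0.   67.6 -93.9]
shift [-0.173  -0.14    0.0114] turn 1.1225 deg 64.3 clock 2.15 q [-26.1  -3.2 115.5   0.   67.6 -93.9]
[-2.38152333e-01 -3.28545320e+01 -3.57524586e+01 -1.11277064e-02
  1.04741310e-03  4.59088187e-03]
```

>>> {"op": "drive_tool", "data": {"rows": [{"tx": 0, "ty": -0.0015, "tz": 0.05, "turn": 0.002, "hand": 0.085}, {"tx": 0, "ty": -0.0015, "tz": 0.09, "turn": 0.002, "hand": 0.085}, {"tx": 0, "ty": -0.0015, "tz": 0.115, "turn": 0.002, "hand": 0.085}, {"tx": 0, "ty": -0.0015, "tz": 0.125, "turn": 0.002, "hand": 0.085}, {"tx": 0, "ty": -0.0015, "tz": 0.125, "turn": 0.002, "hand": 0.085}, {"tx": 0, "ty": -0.0015, "tz": 0.125, "turn": 0.002, "hand": 0.04}, {"tx": 0, "ty": -0.0015, "tz": 0.125, "turn": 0.002, "hand": 0.04}, {"tx": 0, "ty": -0.0015, "tz": 0.125, "turn": 0.002, "hand": 0.04}, {"tx": 0, "ty": -0.0015, "tz": 0.125, "turn": 0.002, "hand": 0.04}, {"tx": 0, "ty": -0.0015, "tz": 0.125, "turn": 0.002, "hand": 0.04}, {"tx": 0, "ty": -0.0015, "tz": 0.125, "turn": 0.002, "hand": 0.04}, {"tx": 0, "ty": -0.0015, "tz": 0.125, "turn": 0.002, "hand": 0.04}], "force": 80}}

```text
clock: 3.65
tcp_pos: [0.4522, -0.1364, 0.0079]
ee_rot: [[-0.925, 0.381, 0.003], [0.381, 0.925, -0.001], [-0.003, -0.0, -1.0]]
ft_force: [-0.5, 0.1, 7.4]
width: 0.049
grip_force: 84.3
```

```bash
python3 -c "
from go import *
go((.4507,-.135,.006),67.7)
a=np.radians(3.5);X=np.array([np.cos(a),np.sin(a),0]);M=np.array([.5137,-.331,0])
go(M+.045*X+[0,0,.06],3.5)"
```

```text
shift [0.002  0.0007 0.0019] turn -0.0016 deg -0.1 clock 3.65 q [-26.4   8.8 118.8   0.   52.2 -94. ]
shift [-0.1716 -0.1368 -0.0516] turn 1.1189 deg 64.1 clock 3.65 q [-26.4   8.8 118.8   0.   52.2 -94. ]
```

>>> {"op": "drive_tool", "data": {"rows": [{"tx": 0, "ty": 0, "tz": -0.03, "turn": 0, "hand": 0.04}, {"tx": 0, "ty": 0, "tz": -0.065, "turn": 0, "hand": 0.04}, {"tx": -0.02, "ty": -0.015, "tz": -0.065, "turn": 0.15, "hand": 0.04}, {"tx": -0.055, "ty": -0.045, "tz": -0.065, "turn": 0.32, "hand": 0.04}, {"tx": -0.09, "ty": -0.072, "tz": -0.065, "turn": 0.49, "hand": 0.04}, {"tx": -0.12, "ty": -0.096, "tz": -0.065, "turn": 0.66, "hand": 0.04}, {"tx": -0.145, "ty": -0.116, "tz": -0.065, "turn": 0.83, "hand": 0.04}, {"tx": -0.162, "ty": -0.13, "tz": -0.065, "turn": 1.0, "hand": 0.04}, {"tx": -0.17, "ty": -0.136, "tz": -0.06, "turn": 1.119, "hand": 0.04}, {"tx": -0.17, "ty": -0.136, "tz": -0.06, "turn": 1.119, "hand": 0.04}, {"tx": -0.17, "ty": -0.136, "tz": -0.06, "turn": 1.119, "hand": 0.04}, {"tx": -0.17, "ty": -0.136, "tz": -0.06, "turn": 1.119, "hand": 0.04}], "force": 80}}

```text
clock: 5.15
tcp_pos: [0.556, -0.3257, 0.0664]
ee_rot: [[-0.063, 0.998, -0.0], [0.998, 0.063, 0.0], [0.0, -0.0, -1.0]]
ft_force: [-0.1, 0.1, -3.1]
width: 0.0491
grip_force: 83.7
```

```bash
python3 -c "
from go import *
import pickle
a=np.radians(3.5);X=np.array([np.cos(a),np.sin(a),0]);M=np.array([.5137,-.331,0])
go(M+.045*X+[0,0,.031],3.5); go(M-.06*X+[0,0,.031],3.5)
print(r.get_obs()['ft_force'])
im=snap('top');pickle.dump(im,open('top1.pkl','wb')); c=im['color']
s=snap('side')['color']
o=np.zeros((600,800,3),np.uint8)
o[:600,:400]=cv2.resize(c[130:280,395:495],(400,600),interpolation=cv2.INTER_CUBIC)
o[:450,400:]=cv2.resize(s[200:350,285:418],(400,450),interpolation=cv2.INTER_CUBIC)
cv2.imwrite('pics/g1.png',o)"
```

```text
shift [-0.0027  0.0024  0.0354] turn 0.0017 deg 0.1 clock 5.15 q [-37.4  24.3  91.5   0.   64.2 -41. ]
shift [-0.0025 -0.1026  0.0354] turn 0.0017 deg 0.1 clock 5.15 q [-37.4  24.3  91.5   0.   64.2 -41. ]
[-0.12644778  0.07950834 -3.08186563]
```

View pics/g1.png

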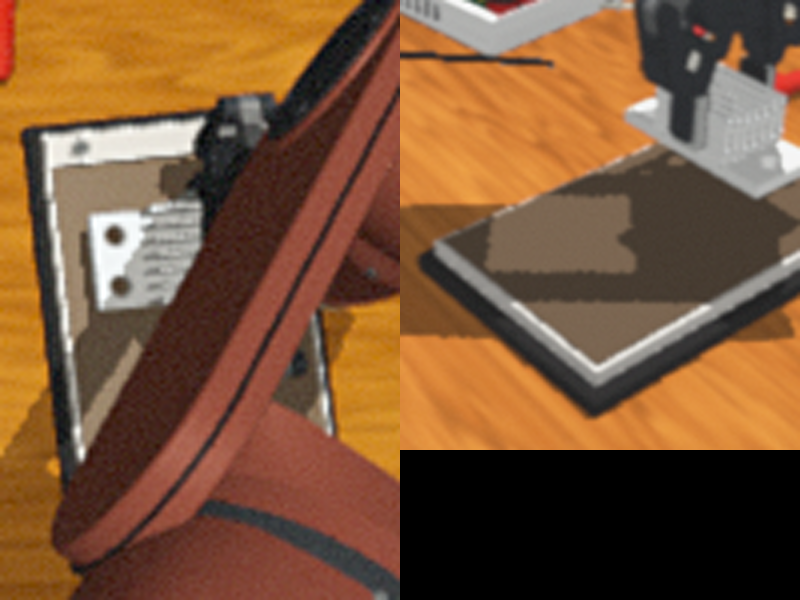

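The sink is gripped across its fins and looks level. It sits crosswise over the bar-end half, with its pair of holes at (424,189) and (425,202) in the top image. Next I'll descend to a light contact.

>>> {"op": "drive_tool", "data": {"rows": [{"tx": -0.0025, "ty": 0.0025, "tz": 0.015, "turn": 0.002, "hand": 0.04}, {"tx": -0.0025, "ty": 0.0025, "tz": 0.026, "turn": 0.002, "hand": 0.04}, {"tx": -0.0025, "ty": 0.0025, "tz": 0.032, "turn": 0.002, "hand": 0.04}, {"tx": -0.0025, "ty": 0.0025, "tz": 0.035, "turn": 0.002, "hand": 0.04}, {"tx": -0.0025, "ty": 0.0025, "tz": 0.037, "turn": 0.002, "hand": 0.04}, {"tx": -0.0025, "ty": 0.0025, "tz": 0.037, "turn": 0.002, "hand": 0.04}], "force": 80}}

```text
clock: 6.0
tcp_pos: [0.5591, -0.3288, 0.0299]
ee_rot: [[-0.059, 0.998, 0.0], [0.998, 0.059, -0.0], [-0.0, 0.0, -1.0]]
ft_force: [-1.6, 1.5, 0.6]
width: 0.0488
grip_force: 84.1
```

Run:
```python
from m import *
im=pickle.load(open('top1.pkl','rb'));c=im['color'].astype(float); g=c.sum(2)
tcp=np.array([.556,-.3257,.0664])
R=np.array([[-.063,.998],[.998,.063]]) # cols tool x,y
hs=[]
for u,v in((423.75,188.75),(425,201.75)):
    y,x=np.mgrid[round(v)-4:round(v)+5,round(u)-4:round(u)+5]; d=(x-u)**2+(y-v)**2<10; w=np.clip(450-g[y,x],0,None)*d
    uv=((x*w).sum()/w.sum(),(y*w).sum()/w.sum()); P=ray(im,uv,.0644)[0];hs.append(P); print(np.round(uv,2),P.round(4))
d=np.mean(hs,0)-tcp; print('tool xy of pair mid',R.T@d[:2],np.linalg.norm(hs[0]-hs[1]))
```

```text
[423.15 188.4 ] [ 0.5673 -0.2812  0.0644]
[424.76 201.09] [ 0.54   -0.2833  0.0644]
tool xy of pair mid [0.04350873 0.00041327] 0.02737673610642492
```

Contact is about 3.7 N. I'll push about 3 mm more.

>>> {"op": "drive_tool", "data": {"rows": [{"tx": 0, "ty": 0, "tz": 0.001, "turn": 0, "hand": 0.04}, {"tx": 0, "ty": 0, "tz": 0.002, "turn": 0, "hand": 0.04}, {"tx": 0, "ty": 0, "tz": 0.003, "turn": 0, "hand": 0.04}, {"tx": 0, "ty": 0, "tz": 0.003, "turn": 0, "hand": 0.04}, {"tx": 0, "ty": 0, "tz": 0.003, "turn": 0, "hand": 0.04}, {"tx": 0, "ty": 0, "tz": 0.003, "turn": 0, "hand": 0.04}], "force": 80}}

```text
clock: 6.75
tcp_pos: [0.5592, -0.3289, 0.0275]
ee_rot: [[-0.059, 0.998, 0.001], [0.998, 0.059, -0.001], [-0.001, 0.001, -1.0]]
ft_force: [-3.6, 2.8, 7.0]
width: 0.0489
grip_force: 85.0
```

About 10 N now. First part of the stroke follows.

>>> {"op": "drive_tool", "data": {"rows": [{"tx": 0, "ty": -0.002, "tz": 0, "turn": 0, "hand": 0.04}, {"tx": 0, "ty": -0.005, "tz": 0, "turn": 0, "hand": 0.04}, {"tx": 0, "ty": -0.009, "tz": 0, "turn": 0, "hand": 0.04}, {"tx": 0, "ty": -0.013, "tz": 0, "turn": 0, "hand": 0.04}, {"tx": 0, "ty": -0.017, "tz": 0, "turn": 0, "hand": 0.04}, {"tx": 0, "ty": -0.02, "tz": 0, "turn": 0, "hand": 0.04}], "force": 80}}

```text
clock: 7.5
tcp_pos: [0.5411, -0.3311, 0.0282]
ee_rot: [[-0.059, 0.998, 0.005], [0.998, 0.059, -0.003], [-0.003, 0.005, -1.0]]
ft_force: [4.5, 0.2, 5.5]
width: 0.049
grip_force: 84.7
```

>>> {"op": "drive_tool", "data": {"rows": [{"tx": 0, "ty": -0.004, "tz": 0.0003, "turn": 0, "hand": 0.04}, {"tx": 0, "ty": -0.008, "tz": 0.0006, "turn": 0, "hand": 0.04}, {"tx": 0, "ty": -0.012, "tz": 0.0006, "turn": 0, "hand": 0.04}, {"tx": 0, "ty": -0.016, "tz": 0.0006, "turn": 0, "hand": 0.04}, {"tx": 0, "ty": -0.02, "tz": 0.0006, "turn": 0, "hand": 0.04}, {"tx": 0, "ty": -0.024, "tz": 0.0006, "turn": 0, "hand": 0.04}, {"tx": 0, "ty": -0.028, "tz": 0.0006, "turn": 0, "hand": 0.04}, {"tx": 0, "ty": -0.032, "tz": 0.0006, "turn": 0, "hand": 0.04}, {"tx": 0, "ty": -0.036, "tz": 0.0006, "turn": 0, "hand": 0.04}, {"tx": 0, "ty": -0.04, "tz": 0.0006, "turn": 0, "hand": 0.04}], "force": 80}}

```text
clock: 8.75
tcp_pos: [0.5015, -0.3337, 0.0278]
ee_rot: [[-0.059, 0.998, 0.006], [0.998, 0.059, -0.003], [-0.004, 0.005, -1.0]]
ft_force: [6.2, 0.4, 6.5]
width: 0.0489
grip_force: 84.9
```

Steady at about 9.6 N. I'll continue to about mat x -60.

>>> {"op": "drive_tool", "data": {"rows": [{"tx": 0, "ty": -0.004, "tz": 0, "turn": 0, "hand": 0.04}, {"tx": 0, "ty": -0.008, "tz": 0, "turn": 0, "hand": 0.04}, {"tx": 0, "ty": -0.012, "tz": 0, "turn": 0, "hand": 0.04}, {"tx": 0, "ty": -0.016, "tz": 0, "turn": 0, "hand": 0.04}, {"tx": 0, "ty": -0.02, "tz": 0, "turn": 0, "hand": 0.04}, {"tx": 0, "ty": -0.024, "tz": 0, "turn": 0, "hand": 0.04}, {"tx": 0, "ty": -0.028, "tz": 0, "turn": 0, "hand": 0.04}, {"tx": 0, "ty": -0.032, "tz": 0, "turn": 0, "hand": 0.04}, {"tx": 0, "ty": -0.036, "tz": 0, "turn": 0, "hand": 0.04}, {"tx": 0, "ty": -0.04, "tz": 0, "turn": 0, "hand": 0.04}, {"tx": 0, "ty": -0.044, "tz": 0, "turn": 0, "hand": 0.04}, {"tx": 0, "ty": -0.048, "tz": 0, "turn": 0, "hand": 0.04}, {"tx": 0, "ty": -0.052, "tz": 0, "turn": 0, "hand": 0.04}, {"tx": 0, "ty": -0.055, "tz": 0, "turn": 0, "hand": 0.04}, {"tx": 0, "ty": -0.055, "tz": 0, "turn": 0, "hand": 0.04}], "force": 80}}

```text
clock: 10.62
tcp_pos: [0.4461, -0.3372, 0.0277]
ee_rot: [[-0.059, 0.998, 0.005], [0.998, 0.059, -0.004], [-0.004, 0.004, -1.0]]
ft_force: [4.7, 1.0, 6.4]
width: 0.0494
grip_force: 84.9
```

>>> {"op": "drive_tool", "data": {"rows": [{"tx": 0, "ty": 0, "tz": -0.02, "turn": 0, "hand": 0.04}, {"tx": 0, "ty": 0, "tz": -0.06, "turn": 0, "hand": 0.04}, {"tx": 0, "ty": 0, "tz": -0.1, "turn": 0, "hand": 0.04}, {"tx": 0, "ty": 0, "tz": -0.12, "turn": 0, "hand": 0.04}, {"tx": 0, "ty": 0, "tz": -0.12, "turn": 0, "hand": 0.04}], "force": 80}}

```text
clock: 11.25
tcp_pos: [0.4444, -0.3362, 0.1476]
ee_rot: [[-0.059, 0.998, 0.002], [0.998, 0.059, -0.002], [-0.003, 0.002, -1.0]]
ft_force: [0.9, 0.6, -2.6]
width: 0.0485
grip_force: 83.9
```

```bash
python3 -c "
from go import *
go((.6038,.0593,.15),9.1)
o=r.get_obs();print(o['tcp_pos'],o['ft_force'])"
```

```text
shift [ 0.3854  0.1824 -0.0031] turn -0.0999 deg -5.7 clock 11.25 q [-45.2   7.6 102.5  -0.   69.7 -48.6]
[ 0.44443546 -0.33620683  0.14761528] [ 0.87145191  0.58332093 -2.59737745]
```

>>> {"op": "drive_tool", "data": {"rows": [{"tx": 0.015, "ty": 0.007, "tz": 0, "turn": -0.005, "hand": 0.04}, {"tx": 0.05, "ty": 0.024, "tz": 0, "turn": -0.015, "hand": 0.04}, {"tx": 0.09, "ty": 0.043, "tz": 0, "turn": -0.025, "hand": 0.04}, {"tx": 0.13, "ty": 0.062, "tz": 0, "turn": -0.035, "hand": 0.04}, {"tx": 0.17, "ty": 0.08, "tz": 0, "turn": -0.045, "hand": 0.04}, {"tx": 0.21, "ty": 0.1, "tz": 0, "turn": -0.055, "hand": 0.04}, {"tx": 0.25, "ty": 0.118, "tz": 0, "turn": -0.065, "hand": 0.04}, {"tx": 0.29, "ty": 0.137, "tz": 0, "turn": -0.075, "hand": 0.04}, {"tx": 0.33, "ty": 0.156, "tz": 0, "turn": -0.085, "hand": 0.04}, {"tx": 0.365, "ty": 0.173, "tz": 0, "turn": -0.095, "hand": 0.04}, {"tx": 0.3855, "ty": 0.1825, "tz": 0, "turn": -0.1, "hand": 0.04}, {"tx": 0.3855, "ty": 0.1825, "tz": 0, "turn": -0.1, "hand": 0.04}, {"tx": 0.3855, "ty": 0.1825, "tz": 0, "turn": -0.1, "hand": 0.04}, {"tx": 0.3855, "ty": 0.1825, "tz": 0, "turn": -0.1, "hand": 0.04}], "force": 80}}

```text
clock: 13.0
tcp_pos: [0.6031, 0.059, 0.1455]
ee_rot: [[-0.157, 0.988, -0.001], [0.988, 0.157, -0.0], [-0.0, -0.001, -1.0]]
ft_force: [-0.1, 0.9, -2.5]
width: 0.0488
grip_force: 83.7
```

```bash
python3 -c "
from go import *
import pickle
go((.6038,.0593,.052),9.1)
im=snap('top');pickle.dump(im,open('top2.pkl','wb')); c=im['color']
s=snap('side');pickle.dump(s,open('side2.pkl','wb'));s=s['color']
o=np.zeros((420,800,3),np.uint8)
o[:420,:400]=cv2.resize(c[115:220,220:320],(400,420),interpolation=cv2.INTER_CUBIC)
o[:400,400:]=cv2.resize(s[120:220,255:355],(400,400),interpolation=cv2.INTER_CUBIC)
cv2.imwrite('pics/g2.png',o)"
```

```text
shift [0.0002 0.0008 0.0935] turn -0.0013 deg -0.1 clock 13.0 q [ -1.9  14.3  95.   -0.   70.7 -10.9]
```

View pics/g2.png

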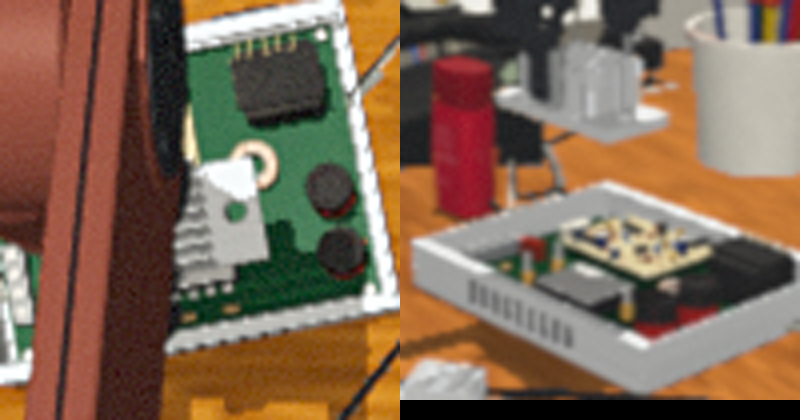

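The top view shows the single hole at about (279,168), right of the arm. The side view shows the sink level above the chassis, with the stud tips near (287,186), (294,181) and (312,195). I'll make one enlarged check of the stud tips.

```bash
python3 -c "
from h import *
import pickle
t=pickle.load(open('top0.pkl','rb'));s=pickle.load(open('side2.pkl','rb'))
o=np.zeros((600,800,3),np.uint8)
a=cv2.resize(t['color'][165:200,238:298],None,fx=8,fy=8,interpolation=cv2.INTER_CUBIC)[:280]
b=cv2.resize(s['color'][172:212,270:330],None,fx=8,fy=8,interpolation=cv2.INTER_CUBIC)
o[:280,:480]=a;o[280:600,:480]=b
cv2.imwrite('pics/z.png',o)
P=np.array([[.5843,.0994,.034],[.6101,.1044,.034],[.6099,.0202,.034]])
print(proj(s,P).round(2).tolist()); P[:,2]=.010; print(proj(s,P).round(2).tolist())
im=pickle.load(open('top2.pkl','rb'));g=im['color'].astype(float);h=g[...,1]-g[...,2]
u,v=279,167.75;y,x=np.mgrid[163:173,274:285];d=(x-u)**2+(y-v)**2<16;w=np.clip(h[y,x]-10,0,None)*d
uv=((x*w).sum()/w.sum(),(y*w).sum()/w.sum());print(uv,ray(im,uv,.1435))"
```

```text
[[286.59, 183.4], [293.93, 180.84], [310.89, 191.13]]
[[286.82, 191.66], [294.09, 189.0], [310.89, 199.68]]
(np.float64(278.6609442060086), np.float64(167.43633762517882)) [[0.60990299 0.01884673 0.1435    ]]
```

View pics/z.png

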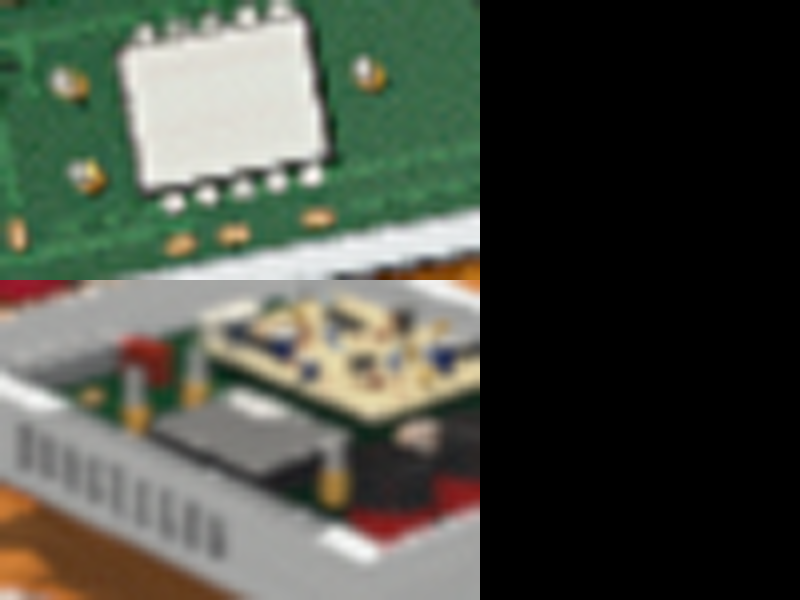

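The enlarged crop gives tips at top pixels (245.1,174.2), (247.2,185.7), (282.8,173.1) and side pixels (286.3,182.3), (294.1,179.8), (311.6,190.6).

```bash
python3 -c "
from h import *
import pickle
t=pickle.load(open('top0.pkl','rb'));s=pickle.load(open('side2.pkl','rb'))
# order a(near),b(far),c
T=ray(t,[(247.2,185.7),(245.1,174.2),(282.8,173.1)],.034);S=ray(s,[(286.3,182.3),(294.1,179.8),(311.6,190.6)],.034)
for n,Q in(('top',T),('side',S)):
    m=(Q[0]+Q[1])/2; v=m-Q[2]; print(n,Q.round(4).tolist(),'centre',((m+Q[2])/2).round(4),'yaw',np.degrees(np.arctan2(v[1],v[0])).round(2),'len',np.linalg.norm(v),np.linalg.norm(Q[0]-Q[1]))
o=r.get_obs();R=np.array(o['ee_rot']);print(o['tcp_pos'],'sinkyaw',np.degrees(np.arctan2(R[1,0],R[0,0])),'exp hole c',o['tcp_pos']+R[:,0]*(.0017-.042))
"
```

```text
top [[0.5874, 0.1034, 0.034], [0.6135, 0.1079, 0.034], [0.6135, 0.0228, 0.034]] centre [0.607  0.0643 0.034 ] yaw 98.95 len 0.08385751006003478 0.0265282203293541
side [[0.5876, 0.1066, 0.034], [0.6144, 0.1107, 0.034], [0.6133, 0.0221, 0.034]] centre [0.6072 0.0654 0.034 ] yaw 98.1 len 0.08742285564751716 0.027201979117046984
[0.60335288 0.05915103 0.14574882] sinkyaw 99.02637444546491 exp hole c [0.60967551 0.01935009 0.1457537 ]
```

```bash
python3 -c "
from go import *
go((.60745,.063,.0525),9.0)"
```

```text
shift [0.0032 0.0047 0.0932] turn 0.0005 deg 0.0 clock 13.1 q [ -1.8  14.3  95.   -0.   70.7 -10.9]
```

>>> {"op": "drive_tool", "data": {"rows": [{"tx": 0.0032, "ty": 0.0047, "tz": 0.01, "turn": 0, "hand": 0.04}, {"tx": 0.0032, "ty": 0.0047, "tz": 0.025, "turn": 0, "hand": 0.04}, {"tx": 0.0032, "ty": 0.0047, "tz": 0.04, "turn": 0, "hand": 0.04}, {"tx": 0.0032, "ty": 0.0047, "tz": 0.055, "turn": 0, "hand": 0.04}, {"tx": 0.0032, "ty": 0.0047, "tz": 0.068, "turn": 0, "hand": 0.04}, {"tx": 0.0032, "ty": 0.0047, "tz": 0.078, "turn": 0, "hand": 0.04}, {"tx": 0.0032, "ty": 0.0047, "tz": 0.086, "turn": 0, "hand": 0.04}, {"tx": 0.0032, "ty": 0.0047, "tz": 0.091, "turn": 0, "hand": 0.04}, {"tx": 0.0032, "ty": 0.0047, "tz": 0.093, "turn": 0, "hand": 0.04}, {"tx": 0.0032, "ty": 0.0047, "tz": 0.093, "turn": 0, "hand": 0.04}, {"tx": 0.0032, "ty": 0.0047, "tz": 0.093, "turn": 0, "hand": 0.04}, {"tx": 0.0032, "ty": 0.0047, "tz": 0.093, "turn": 0, "hand": 0.04}], "force": 80}}

```text
clock: 14.6
tcp_pos: [0.6079, 0.0641, 0.0531]
ee_rot: [[-0.158, 0.987, 0.001], [0.987, 0.158, -0.0], [-0.0, 0.001, -1.0]]
ft_force: [0.5, -0.9, -2.8]
width: 0.0488
grip_force: 83.8
```

```bash
python3 -c "
from go import *
go((.60745,.063,.0525),9.0)
im=snap('top'); c=im['color']; s=snap('side')
P=np.array([[.5875,.104,.034],[.614,.108,.034],[.6134,.0226,.034]])
C=np.array([.6072,.0646]);a=np.radians(99);U=np.array([np.cos(a),np.sin(a)])
hc=C-.042*U
o=np.zeros((600,800,3),np.uint8)
o[:600,:400]=cv2.resize(c[140:200,258:298],(400,600),interpolation=cv2.INTER_CUBIC)
o[:480,400:]=cv2.resize(s['color'][140:220,265:332],(400,480),interpolation=cv2.INTER_CUBIC)
cv2.imwrite('pics/f.png',o); print('expected hole c px',proj(im,[*hc,.050]))"
```

```text
shift [-0.001  -0.0006  0.0006] turn 0.0019 deg 0.1 clock 14.6 q [ -1.4  21.3  97.2  -0.   61.4 -10.5]
expected hole c px [[281.86122426 172.01081667]]
```

View pics/f.png

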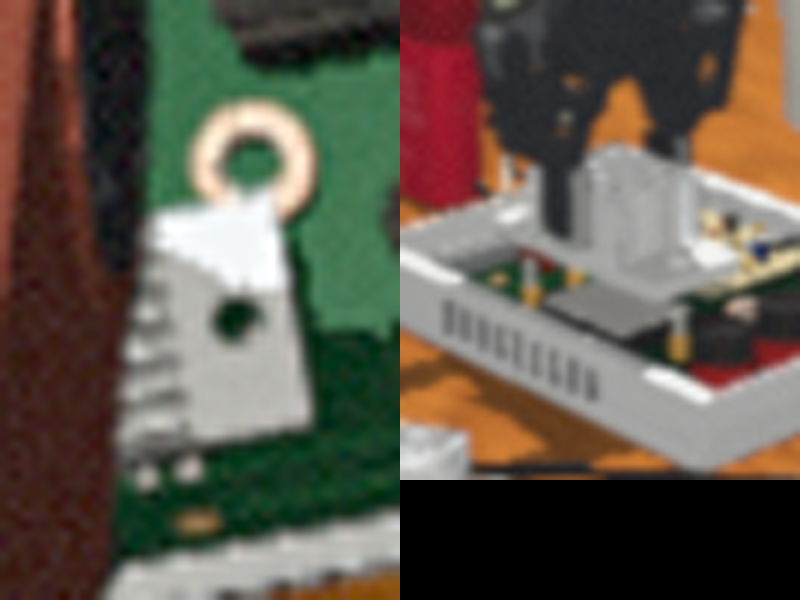

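The hole sits at about (281.4,171.4) against the expected (281.9,172.0). That is about 1 mm off, in the same direction as the pose reading says. There is clear air under the base, so I'll make a small correction and settle.

>>> {"op": "drive_tool", "data": {"rows": [{"tx": -0.0012, "ty": -0.001, "tz": 0, "turn": 0.001, "hand": 0.04}, {"tx": -0.0012, "ty": -0.001, "tz": 0, "turn": 0.001, "hand": 0.04}, {"tx": -0.0012, "ty": -0.001, "tz": 0, "turn": 0.001, "hand": 0.04}, {"tx": -0.0012, "ty": -0.001, "tz": 0, "turn": 0.001, "hand": 0.04}, {"tx": -0.0012, "ty": -0.001, "tz": 0, "turn": 0.001, "hand": 0.04}, {"tx": -0.0012, "ty": -0.001, "tz": 0, "turn": 0.001, "hand": 0.04}, {"tx": -0.0012, "ty": -0.001, "tz": 0, "turn": 0.001, "hand": 0.04}, {"tx": -0.0012, "ty": -0.001, "tz": 0, "turn": 0.001, "hand": 0.04}], "force": 80}}

```text
clock: 15.7
tcp_pos: [0.6069, 0.0627, 0.0527]
ee_rot: [[-0.157, 0.988, -0.0], [0.988, 0.157, -0.0], [-0.0, -0.0, -1.0]]
ft_force: [-0.6, 0.1, -3.0]
width: 0.0488
grip_force: 83.8
```

```bash
python3 -c "
from go import *
go((.60745,.063,.0525),9.0); o=r.get_obs(); print(o['ft_force'],np.abs(o['qvel']).max(),o['width'])
if np.abs(o['qvel']).max()<1: print(r.hand_in())"
```

```text
shift [0.0002 0.0006 0.0002] turn 0.0009 deg 0.1 clock 15.7 q [ -1.5  21.3  97.3  -0.   61.4 -10.6]
[-0.58878889  0.10317974 -2.95092972] 0.1056762831348337 0.048780586650646995
the job is handed in; nothing more can be done
None
```

The heat sink was lapped in one stroke, reading about 9–10 N at each check. By my measurements it is now held still and level over the module, about 10 mm above the stud tips and centred to within about 1–2 mm. The job is handed in, but no pass/fail verdict came back.

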